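Turn the spot plate face down to drain

TASK

Turn the white spot plate over so that it drains wells-down on the black rubber mat, without ever picking it up: with the fingertips, push it along the mat against the leaning metal stop until it rides up and leans flat on the stop with its lower edge at the stop's foot and stays there when let go. Next reach behind the stop and push the plate's upper edge back over, so that it falls face down and lies flat on the mat; its rear edge, on which it turns, must stay down by the mat the whole time. Do not grip the plate, and leave the two vials, the rubber stopper and the small white boat where they are.

Things in the scene. Friction and masses are not known exactly. Their poses are not given: they have to be found in the camera images.
- drain_mat: Black rubber mat fixed to the bench, 4 mm thick. Origin on its middle line at bench level; the mat reaches from x = -105 to +105 mm and y = -80 to +80 mm; +x points to the robot's left and often partly away from it. An aluminium stop stands across it toward its +x end. The rubber grips (friction about 0.9).
- stop_foot (a point): Middle of the foot of the stop's face, at the mat's top, 45 mm along the mat's x; axes as the mat. The stop is a polished, slippery sheet (friction about 0.2), 3 mm thick, 130 mm wide along y; its face looks to -x and leans away toward +x, 65 degrees from the mat.
- stop_top (a point): Middle of the stop's straight top edge, 42 mm above the mat's top and 20 mm beyond the foot along the mat's x. Behind the stop are only struts and a flange, all lower than this edge and within 60 mm of the foot.
- spot_plate: Loose glossy plastic spot plate, 80 mm along its x, 110 mm along its y, 12 mm thick, about 0.11 kg: white top (+z) with twelve round grey wells, blue underside. Origin at the middle of the underside. It starts wells up on the mat, its +x side turned to the stop within about 12 degrees.
- plate_center (a point): Centre of the spot plate, half-way through its thickness; axes as the plate. When the plate leans flat on the stop, its upper edge is about 77 mm above the bench, some 30 mm above the stop's top edge.
- plate_rear (a point): Middle of the plate's rear side face (-x side, 40 mm from the centre, half-way through the thickness): the side to push, on which the plate then stands and turns over.
- vial_white: Small glass vial with white cap, 27 mm across, 58 mm tall, standing beside the mat. Origin at its underside.
- vial_black: Small glass vial with black cap, 27 mm across, 58 mm tall, standing beside the mat. Origin at its underside.
- stopper: Tan rubber stopper, 33 mm across, 26 mm tall, standing beside the mat. Origin at its underside.
- boat: White porcelain combustion boat, 20 x 74 x 13 mm, lying beside the mat. Origin at its underside.
Not all that is in view belongs to the job. There is more than one size of the spot_plate; the job needs the largest.

How it is judged:
By the outcome, as a careful person would: the job done as asked, in the order asked, and still so for the second after the job is handed in, with the robot touching nothing.
It also fails if it takes over 51 s, if anything falls off the work surface, if the arm or the gripper's body presses on something with over 40 N, if the wrist force passes 120 N, or if a joint passes its speed limit or range.

ROBOT

A 7-joint arm with a two-finger parallel gripper is mounted at the origin on the work surface; the furniture and walls round the work are solid. World frame = base frame: x ahead of the robot, y to its left, z up, the work surface at z = 0. Lengths are in m, angles in rad, forces in N, time in s.
With the tool pointing down it reaches from about 0.425 to 0.925 m from the base axis. Payload 6.8 kg.
Tool frame: the origin (TCP) lies on the centre line of the jaws, within the pads' length; the fingertips stand 8 mm ahead of it and the grasp point (between the pads) lies 11 mm behind it (bot.tips_ahead is the distance from the TCP to the fingertips, in m); z points along the fingers, y is the line along which they close (so a half turn about z gives the same grasp; the last joint's range is limited). The gripper opens to 85 mm and grips with 20 to 120 N. Pads are 22 mm wide; open, the fingers measure 114 mm over their backs; the gripper's body (76 mm by 85 mm) begins 54 mm behind the grasp point. The pads swing forward as they close: fully open they stand 13 mm farther back than shut.
Start: joints at [1.062, 0.477, 0.022, 1.555, -0.011, 1.109, -0.083], TCP at [0.263, -0.622, 0.239] pointing down, gripper open.
Joint ranges: [-2.96, 2.96], [-0.34, 2.1], [-1.41, 1.46], [0.24, 2.44], [-1.37, 4.51], [0.17, 1.92], [-2.96, 2.96]. Speed limits (rad/s): [2.39, 2.39, 3.14, 3.14, 3.14, 3.14, 3.14].

INTERFACE

Orientations are given as a unit quaternion [w, x, y, z].
In Python, from station import bot gives the robot as it stands.
- The arm moves only by the tool send_rows, never from a script. Its argument "deltas" is text: rows parted by semicolons, each of 4 numbers parted by spaces: the shift along the tool's x, y, z in m, then the turn about the tool's z in degrees. In form: x y z spin; .... A call has 1 to 5 rows; each row is the pose to reach, as a shift and turn from the pose commanded when the call began, along the tool's axes at that moment; what a row does not reach only later rows make up. A row lasts 1/10 s, in which the tool goes at most 50 mm and 8.59 degrees, less where a joint would pass 70% of its speed; a pose out of reach is approached as far as the arm can. A call with a gripper value outside its range is refused whole. "claw" is the opening, from 0 (shut) to 1 (fully open), set as the call begins (left out, the last holds). The fingers move at their own pace and stop on an object; "force" is the grip in N (left out, the last holds). Time passes only in rows, so rows that repeat a pose let the fingers close. It gives the time, the measured TCP pose, the force, the opening and the grip force at its end, in the units of the state.
- bot.get_obs(): the state, without advancing time (a new reading comes with each control period).
- bot.read_camera(name): name is "scene" or "top" or "wrist"; returns a dict with "img" (480x640x3 uint8, red, green, blue), "depth" (480x640 float32, m along the optical axis (not along the pixel's ray), 0 where there is no reading), "fx", "fy", "cx", "cy" (pixels), "camera_from_world" (4x4, takes a point from world to camera coordinates). Camera axes: x right, y up, looking along -z (the intrinsics and any distortion apply to the point x, -y, -z); pixel columns grow to the right and rows downward; lengths in m; the calibration is good to about 2 mm. The wrist camera is an equidistant fisheye: a pixel r from the principal point sees the ray r / f radians off the axis. A picture is of the moment at which its call begins.
- bot.hand_in(): hands the job in; it is judged then, once.
Trained networks look in a picture, given as the dict that the camera call returned (one of the last four; its "shot" number tells which), for a name from the list of things; names that differ only in an ending like _2 or _b are one class to them, and where a whole thing is asked for, a point or a joint stands for the part that bears it (a point fixed in the world has none). Each returns a list of dicts, best first, with "confidence" (0 to 1); they miss things now and then, are a little off and sometimes report something else, mostly with a low value. They report only what shows in the picture. A call takes as long as a camera call. They do not tell look-alikes from the thing itself.
- bot.masks_of(picture, query): "mask" (480x640 bool, what is visible of it).
- bot.landmark_of(picture, query): "xyz" ([x, y, z] in m, in world coordinates, good to about 4 mm: a listed point, or the origin of a listed thing).
The state is a dict: "t": time; "q": joint angles; "joint_vel": joint speeds; "joint_torque": joint torques, N m; "eef_pos": TCP position; "tool_rot": TCP orientation; "contact_force": force on the tool from outside, world axes, zero at the start; "torque": the same for the moment, N m; "gripper_width": opening from 0.0 (shut) to 1.0 (fully open); "grasp_force": force on a finger pad.
Only numpy, scipy, OpenCV 4.12 (cv2) and the standard library are available. Lean on these libraries where they do the work, as an engineer would, in place of code of your own. Each camera call takes 0.05 s, during which the arm holds its last target. There are 200 camera calls.

## Working session

There is one attempt and no reset: what is moved stays moved. The work goes in short steps, Python scripts to look and compute and a tool call to move; the robot and the scene stay as the last step left them, time stands still between calls to the robot, and variables do not carry over. Pictures are saved under pics/ and viewed, at most 10 in all, crops included, and the job is handed in when it is done.

Besides the shell and the picture viewer there is one more tool, called as name(argument=value, ...) on one line, values as JSON. send_rows: Moves the arm, as the interface text tells. Its arguments: {"type":"object","properties":{"deltas":{"type":"string"},"claw":{"type":"number"},"force":{"type":"number"}},"required":["deltas"]}

```bash
ls; mkdir -p pics; cat > h.py <<'E'
import numpy as np, cv2
from station import bot
def world(p,u,v,r=2):
    d=p['depth'][max(0,v-r):v+r+1,max(0,u-r):u+r+1]; d=np.median(d[d>0])
    c=np.array([(u-p['cx'])/p['fx']*d,-(v-p['cy'])/p['fy']*d,-d,1])
    return (np.linalg.inv(p['camera_from_world'])@c)[:3]
def save(n,img): cv2.imwrite('pics/'+n+'.png',img[:,:,::-1])
E
python3 - <<'E'
from h import *
o=bot.get_obs(); print({k:np.round(v,3) for k,v in o.items()})
ps={n:bot.read_camera(n) for n in('scene','top')}
save('a',cv2.resize(np.vstack([ps['scene']['img'],ps['top']['img']]),(400,600)) if 0 else ps['top']['img']); save('b',ps['scene']['img'])
for n,p in ps.items():
  print(n,p['fx'],p['cx'],p['cy'])
  for q in ['drain_mat','stop_foot','stop_top','plate_center','plate_rear','vial_white','vial_black','stopper','boat']:
    print(q,[(np.round(r['xyz'],3),round(r['confidence'],2)) for r in bot.landmark_of(p,q)][:4])
E
```

```text
pics
{'t': np.float64(0.0), 'q': array([ 1.062,  0.478,  0.022,  1.556, -0.011,  1.109, -0.083]), 'joint_vel': array([-0.001, -0.001,  0.001,  0.   , -0.   ,  0.   , -0.001]), 'joint_torque': array([-0.0000e+00, -5.9646e+01,  1.6070e+00, -2.8120e+01,  1.2000e-02,
        9.0000e-03,  0.0000e+00]), 'eef_pos': array([ 0.263, -0.621,  0.238]), 'tool_rot': array([-0.001,  0.98 ,  0.199, -0.   ]), 'contact_force': array([-0.321, -0.611, -0.125]), 'torque': array([-0.013,  0.021, -0.03 ]), 'grasp_force': np.float64(0.0), 'gripper_width': np.float64(0.998)}
scene 594.8216566913933 311.38661967909303 232.75736064175075
drain_mat []
stop_foot [(array([ 0.515, -0.084,  0.005]), 0.78)]
stop_top [(array([ 0.402, -0.015,  0.001]), 0.72), (array([ 0.526, -0.062,  0.05 ]), 0.69)]
plate_center [(array([0.481, 0.132, 0.006]), 0.9), (array([0.343, 0.078, 0.   ]), 0.79), (array([ 0.486, -0.138,  0.009]), 0.69)]
plate_rear [(array([0.498, 0.156, 0.006]), 0.95), (array([ 0.471, -0.174,  0.008]), 0.77), (array([0.332, 0.112, 0.005]), 0.64)]
vial_white [(array([ 0.372, -0.09 ,  0.003]), 0.57)]
vial_black [(array([ 0.619, -0.167,  0.001]), 0.58)]
stopper [(array([ 0.59 , -0.249,  0.   ]), 0.73)]
boat [(array([ 0.403, -0.018, -0.001]), 0.81)]
top 533.2726441646779 329.6223210320111 250.09477126872784
drain_mat []
stop_foot [(array([ 0.515, -0.081,  0.002]), 0.7)]
stop_top [(array([ 0.523, -0.062,  0.049]), 0.63)]
plate_center [(array([0.34 , 0.077, 0.003]), 0.98), (array([ 0.484, -0.134,  0.008]), 0.71), (array([0.481, 0.132, 0.003]), 0.67)]
plate_rear [(array([ 0.466, -0.173,  0.01 ]), 0.9), (array([0.497, 0.158, 0.004]), 0.9), (array([0.339, 0.106, 0.002]), 0.61), (array([ 0.516, -0.083,  0.007]), 0.37)]
vial_white [(array([ 0.371, -0.096, -0.001]), 0.7)]
vial_black [(array([ 0.619, -0.174,  0.002]), 0.59)]
stopper [(array([ 0.588, -0.247,  0.002]), 0.64)]
boat [(array([ 0.4  , -0.014,  0.004]), 0.71)]
```

View pics/a.png

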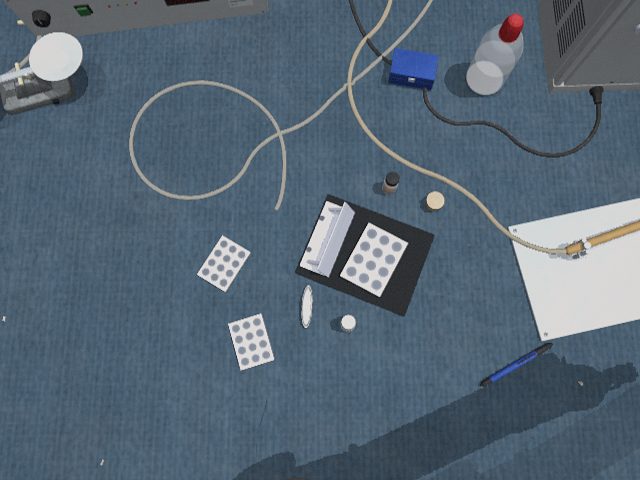

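View pics/b.png

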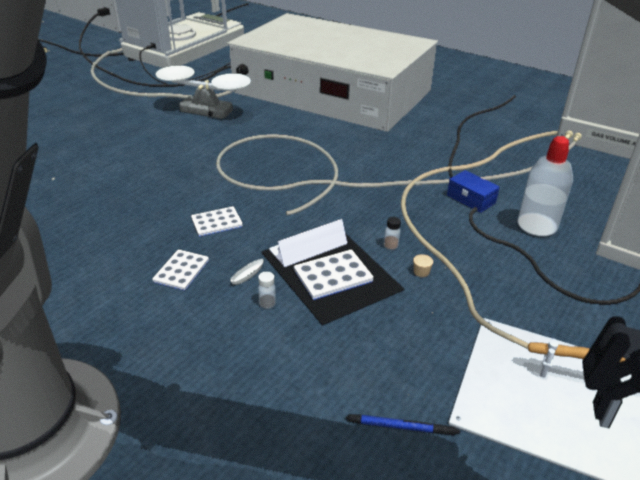

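Candidates in the top view are the plate on the mat at (374,259), which is the largest, and two smaller look-alikes on the bench at (224,263) and (251,341). The stop is at about (330,240), with the boat at (307,306), the vials at (391,183) and (348,323), and the stopper at (435,201). I'll crop in on the plate and fit the geometry.

```bash
python3 - <<'E'
from h import *
print('tips_ahead',bot.tips_ahead)
p=bot.read_camera('top')
save('c',cv2.resize(p['img'][180:330,280:450],None,fx=4,fy=4,interpolation=cv2.INTER_CUBIC))
T=np.linalg.inv(p['camera_from_world']); v,u=np.mgrid[:480,:640]; d=p['depth'].astype(float)
P=np.stack([(u-p['cx'])/p['fx']*d,-(v-p['cy'])/p['fy']*d,-d,np.ones_like(d)],-1)@T.T
P=P[...,:3]
def rect(m,n):
    q=P[m]; r=cv2.minAreaRect((q[:,:2]*1000).astype(np.float32)); print(n,np.round(r[0],1),np.round(r[1],1),round(r[2],1),'z',np.round(np.percentile(q[:,2],[5,50,95]),4)); return r
g=p['img'].astype(int)
dark=(g.max(2)<45)
reg=np.zeros_like(dark); reg[190:320,290:440]=1
n,l,s,c=cv2.connectedComponentsWithStats((dark&reg).astype(np.uint8))
k=1+s[1:,4].argmax(); m=l==k
r=rect(m,'mat'); print(np.round(cv2.boxPoints(r)))
for q in bot.masks_of(p,'spot_plate')[:4]:
    rect(q['mask']&(d>0),'plate %.2f'%q['confidence'])
for z0,z1 in((.012,.022),(.03,.06)):
    m=reg&(P[...,2]>z0)&(P[...,2]<z1); 
    n,l,s,c=cv2.connectedComponentsWithStats(m.astype(np.uint8))
    for k in range(1,n):
        if s[k,4]>60: r=rect(l==k,f'z{z0}'); print(np.round(cv2.boxPoints(r)).tolist())
for n in ['vial_white','vial_black','stopper','boat']:
    b=bot.masks_of(p,n)
    if b: rect(b[0]['mask']&(d>0),n)
E
```

```text
tips_ahead 0.008
mat [498.7 -98.5] [ 32.  116.7] 77.3 z [0.0019 0.0043 0.0069]
[[ 438. -101.]
 [ 552. -127.]
 [ 559.  -96.]
 [ 445.  -70.]]
plate 0.86 [340.   81.9] [83.6 63.3] 16.8 z [0.0066 0.0095 0.0121]
plate 0.76 [479.1 132.3] [61.5 83.5] 57.9 z [0.0066 0.0094 0.0122]
z0.012 [514.8 -74.1] [  7.4 129.3] 67.1 z [0.0126 0.0171 0.0214]
[[454.0, -52.0], [573.0, -103.0], [576.0, -96.0], [457.0, -46.0]]
z0.012 [ 483.2 -136.7] [ 80.  110.9] 61.0 z [0.0134 0.0161 0.019 ]
[[415.0, -145.0], [512.0, -199.0], [551.0, -129.0], [454.0, -75.0]]
z0.03 [520.2 -61.4] [ 19.5 129.7] 68.0 z [0.0309 0.0398 0.0469]
[[456.0, -46.0], [577.0, -95.0], [584.0, -77.0], [464.0, -28.0]]
vial_white [367.3 -88.3] [25.6 25. ] 44.2 z [0.0073 0.0574 0.0603]
vial_black [ 617.3 -168.3] [24.9 25.3] 25.4 z [0.0101 0.0512 0.0597]
stopper [ 592.  -249.6] [31.4 41.8] 74.5 z [0.0052 0.0255 0.0289]
boat [399.7 -16.6] [19.  70.7] 86.0 z [0.0003 0.0037 0.014 ]
```

View pics/c.png

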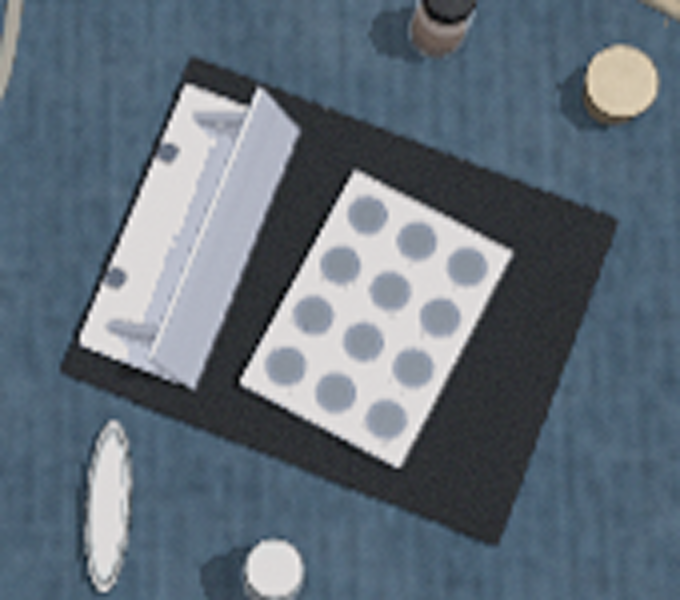

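The crop confirms it: the big plate is wells-up on the mat, the stop faces it, and the boat and vials are clear of the lane. I'll write a helper that turns mat-frame goals, relative to the stop foot, into tool-frame shifts.

```bash
cat >> h.py <<'E'
from scipy.spatial.transform import Rotation as R
A=np.deg2rad(67.7); EX=np.array([np.cos(A),np.sin(A),0]); EY=np.array([-np.sin(A),np.cos(A),0]); F=np.array([.513,-.080,0])
def rot(o): return R.from_quat(np.roll(o['tool_rot'],-1)).as_matrix()
def here(o): d=o['eef_pos']-F; return np.round([d@EX*1e3,d@EY*1e3,o['eef_pos'][2]*1e3],1)
def goto(x,y,z,ang=None):
    "mat coords from stop foot, mm, z of TCP above bench; ang = wanted tool x relative to mat x, deg"
    o=bot.get_obs(); M=rot(o); t=F+x/1e3*EX+y/1e3*EY; t[2]=z/1e3
    cur=np.degrees(np.arctan2(M[1,0],M[0,0])-A)
    print('t',round(float(o['t']),2),'here',here(o),'ang',round(cur,1),'force',np.round(o['contact_force'],1),'| delta',np.round(M.T@(t-o['eef_pos']),4),'spin',None if ang is None else round((-(ang-cur)+180)%360-180,1))
E
python3 -c "
from h import *
goto(-134,6,60,0); print(rot(bot.get_obs()).round(3))"
```

```text
t 1.3 here [-595.8   25.5  239.3] ang -44.7 force [-0.4  0.6 -0.1] | delta [ 0.3417 -0.3112  0.1793] spin -44.7
[[ 0.921  0.39  -0.   ]
 [ 0.39  -0.921 -0.   ]
 [-0.     0.    -1.   ]]
```

send_rows(deltas="0.034 -0.031 0.012 -8; 0.068 -0.062 0.024 -16; 0.102 -0.093 0.036 -24; 0.136 -0.124 0.048 -32; 0.170 -0.155 0.060 -40", claw=0.5)

```text
t: 1.8
eef_pos: [0.36, -0.4109, 0.1792]
tool_rot: [0.0, 0.851, 0.525, 0.0]
contact_force: [0.9, 0.5, 0.3]
gripper_width: 0.499
grasp_force: 0.0
```

```bash
python3 -c "
from h import *
goto(-134,6,60,0)"
```

```text
t 1.8 here [-364.2   16.   179.2] ang -4.4 force [0.9 0.5 0.3] | delta [ 0.2303 -0.0078  0.1191] spin -4.4
```

Tracking is accurate.

send_rows(deltas="0.046 -0.002 0.018 -4.4; 0.092 -0.003 0.036 -4.4; 0.138 -0.005 0.054 -4.4; 0.184 -0.006 0.072 -4.4; 0.2300 -0.008 0.09 -4.4")

```text
t: 2.3
eef_pos: [0.4577, -0.2027, 0.0891]
tool_rot: [0.001, 0.832, 0.554, 0.0]
contact_force: [0.8, -0.5, -0.1]
gripper_width: 0.499
grasp_force: 0.0
```

```bash
python3 -c "
from h import *
goto(-134,6,25,0)
p=bot.read_camera('wrist'); save('w1',p['img'])"
```

```text
t 2.3 here [-134.5    4.6   89.1] ang -0.4 force [ 0.8 -0.5 -0.1] | delta [ 0.0004 -0.0015  0.0641] spin -0.4
```

View pics/w1.png

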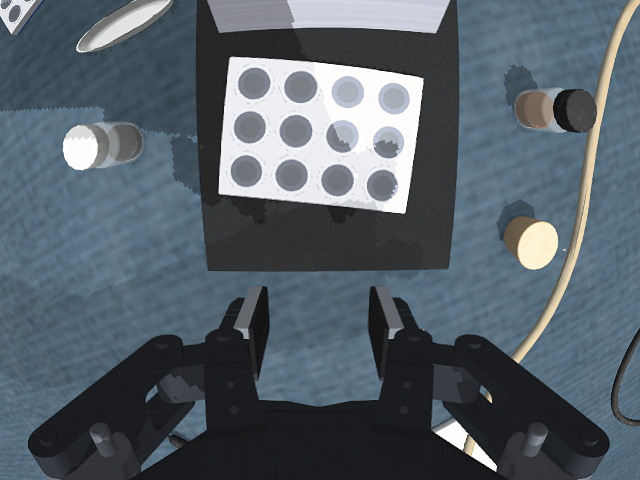

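The wrist view shows the open fingers at the bottom and the plate's rear edge at rows 195–213, turned about 7°. The mat's near edge is at row 270 and both fingers fit inside the plate's width. Next I'll lower to the mat to find the tip height by touch.

send_rows(deltas="0 -0.001 0.032 -0.4; 0 -0.001 0.060 -0.4; 0 -0.001 0.068 -0.4; 0 -0.001 0.070 -0.4; 0 -0.001 0.072 -0.4")

```text
t: 2.85
eef_pos: [0.4566, -0.2041, 0.0181]
tool_rot: [0.001, 0.83, 0.557, 0.0]
contact_force: [0.1, 0.4, -0.2]
gripper_width: 0.504
grasp_force: 0.0
```

send_rows(deltas="0 0 0.001 0; 0 0 0.002 0; 0 0 0.003 0")

```text
t: 3.15
eef_pos: [0.4564, -0.2039, 0.0149]
tool_rot: [0.001, 0.83, 0.557, 0.0]
contact_force: [0.3, 0.3, -0.2]
gripper_width: 0.502
grasp_force: 0.0
```

```bash
python3 -c "
from h import *
print(bot.tips_ahead);goto(-134,6,12,0)"
```

```text
0.008
t 3.15 here [-136.2    5.4   14.9] ang 0.0 force [ 0.3  0.3 -0.2] | delta [ 0.0022 -0.0006  0.0029] spin 0.0
```

send_rows(deltas="0 0 0.001 0; 0 0 0.002 0; 0 0 0.003 0")

```text
t: 3.45
eef_pos: [0.4559, -0.2036, 0.0113]
tool_rot: [0.0, 0.83, 0.557, 0.0]
contact_force: [0.1, -0.1, -0.6]
gripper_width: 0.499
grasp_force: 0.0
```

send_rows(deltas="0 0 0.001 0; 0 0 0.002 0")

```text
t: 3.65
eef_pos: [0.456, -0.2036, 0.0101]
tool_rot: [0.0, 0.83, 0.557, -0.0]
contact_force: [-6.1, 2.2, 26.2]
gripper_width: 0.501
grasp_force: 13.1
```

send_rows(deltas="0 0 0.001 0; 0 0 0.002 0")

```text
t: 3.85
eef_pos: [0.4561, -0.2037, 0.01]
tool_rot: [0.0, 0.83, 0.557, -0.001]
contact_force: [-12.7, 6.0, 52.8]
gripper_width: 0.498
grasp_force: 26.2
```

Tips touch the mat at TCP z ≈ 10.2 mm. I'll lift about 4 mm clear and push forward, turning the plate square on the way.

send_rows(deltas="0 0 -0.007 0; 0.008 0 -0.007 0; 0.014 0 -0.007 0; 0.018 0 -0.007 0; 0.022 0 -0.007 0")

```text
t: 4.35
eef_pos: [0.4642, -0.1826, 0.0138]
tool_rot: [-0.0, 0.83, 0.558, -0.0]
contact_force: [0.4, -0.0, 0.4]
gripper_width: 0.5
grasp_force: 0.2
```

send_rows(deltas="0.004 0 0 0; 0.008 0 0 0; 0.012 0 0 0; 0.015 0 0 0; 0.015 0 0 0")

```text
t: 4.85
eef_pos: [0.4702, -0.1688, 0.0143]
tool_rot: [-0.0, 0.83, 0.558, 0.0]
contact_force: [-0.8, -0.1, -0.5]
gripper_width: 0.497
grasp_force: 0.0
```

```bash
python3 -c "
from h import *
goto(-96,6,14.5,0)
p=bot.read_camera('wrist'); save('w2',p['img'])"
```

```text
t 4.85 here [-98.4   5.9  14.3] ang 0.1 force [-0.8 -0.1 -0.5] | delta [ 0.0024 -0.0001 -0.0002] spin 0.1
```

View pics/w2.png

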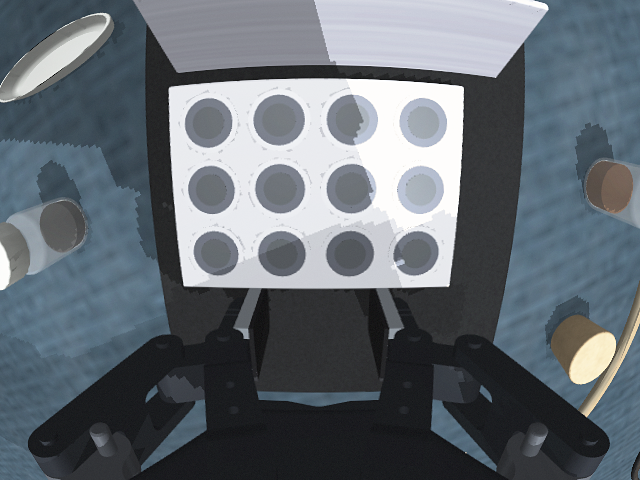

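The plate is now square (rear edge at row 287, front at row 80, stop foot at row 75) and sits within the stop's width. I'll push on until it starts to climb.

send_rows(deltas="0.004 0 0 0; 0.008 0 0 0; 0.012 0 0 0; 0.016 0 0 0; 0.02 0 0 0")

```text
t: 5.4
eef_pos: [0.4775, -0.1505, 0.0142]
tool_rot: [-0.0, 0.83, 0.557, -0.0]
contact_force: [-1.3, -1.9, -0.9]
gripper_width: 0.502
grasp_force: 0.8
```

send_rows(deltas="0.003 0 0 0; 0.006 0 0 0; 0.009 0 0 0; 0.012 0 0 0; 0.015 0 0 0")

```text
t: 5.9
eef_pos: [0.4834, -0.1365, 0.0143]
tool_rot: [0.0, 0.83, 0.558, 0.0]
contact_force: [-0.7, -0.2, -0.9]
gripper_width: 0.504
grasp_force: 0.3
```

```bash
python3 -c "
from h import *
goto(-96,6,14.5,0)
p=bot.read_camera('scene'); q=bot.read_camera('wrist'); save('s3',np.hstack([cv2.resize(p['img'][190:340,220:420],(400,300)),cv2.resize(q['img'],(400,300))]))"
```

```text
t 5.9 here [-63.5   5.9  14.3] ang 0.1 force [-0.7 -0.2 -0.9] | delta [-0.0325 -0.0001 -0.0002] spin 0.1
```

View pics/s3.png

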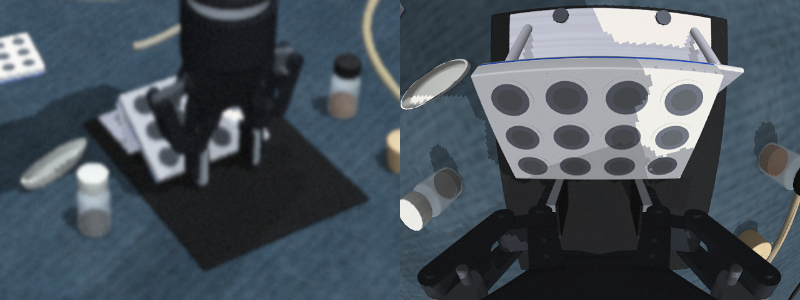

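The plate is riding up, with its blue upper edge now above the stop. I'll continue, lowering the tips slightly as it tilts.

send_rows(deltas="0.003 0 0 0; 0.006 0 0.0005 0; 0.009 0 0.001 0; 0.012 0 0.0015 0; 0.015 0 0.0015 0")

```text
t: 6.5
eef_pos: [0.4889, -0.1228, 0.0127]
tool_rot: [-0.0, 0.83, 0.557, -0.0]
contact_force: [-0.7, -1.4, 0.8]
gripper_width: 0.496
grasp_force: 0.4
```

send_rows(deltas="0.003 0 0 0; 0.006 0 0.0005 0; 0.009 0 0.0005 0; 0.012 0 0.001 0; 0.015 0 0.001 0")

```text
t: 7.0
eef_pos: [0.4945, -0.109, 0.0117]
tool_rot: [-0.0, 0.83, 0.557, -0.0]
contact_force: [0.3, -0.1, -0.0]
gripper_width: 0.501
grasp_force: 0.4
```

```bash
python3 -c "
from h import *
goto(-22,6,12.2,0)
p=bot.read_camera('scene'); q=bot.read_camera('wrist'); save('s4',np.hstack([cv2.resize(p['img'][190:340,220:420],(400,300)),cv2.resize(q['img'],(400,300))]))"
```

```text
t 7.0 here [-33.8   6.1  11.7] ang 0.1 force [ 0.3 -0.1 -0. ] | delta [ 0.0118  0.0001 -0.0005] spin 0.1
```

View pics/s4.png

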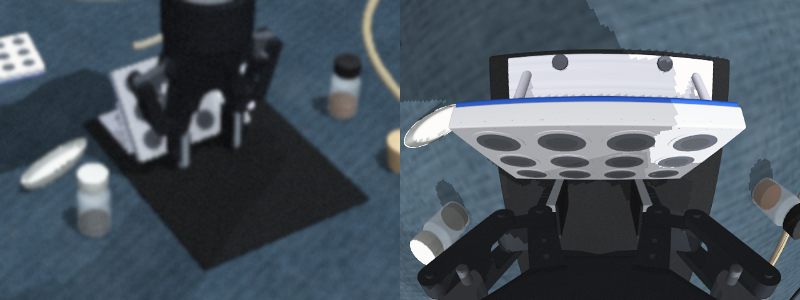

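send_rows(deltas="0.002 0 0 0; 0.004 0 0 0; 0.006 0 0 0; 0.007 0 0 0; 0.007 0 0 0")

```text
t: 7.6
eef_pos: [0.4973, -0.1025, 0.0118]
tool_rot: [0.0, 0.83, 0.558, 0.0]
contact_force: [0.1, 0.2, -0.3]
gripper_width: 0.498
grasp_force: 0.1
```

send_rows(deltas="0.001 0 0 0; 0.002 0 0 0; 0.003 0 0 0; 0.003 0 0 0")

```text
t: 8.0
eef_pos: [0.4984, -0.0998, 0.0118]
tool_rot: [-0.0, 0.83, 0.558, 0.0]
contact_force: [0.6, -0.6, 0.5]
gripper_width: 0.499
grasp_force: 0.2
```

send_rows(deltas="0.001 0 0 0; 0.0015 0 0 0; 0.0015 0 0 0")

```text
t: 8.3
eef_pos: [0.4989, -0.0985, 0.0118]
tool_rot: [0.0, 0.83, 0.558, -0.0]
contact_force: [-0.1, -0.4, -0.5]
gripper_width: 0.503
grasp_force: 0.3
```

```bash
cat > tilt.py <<'E'
from h import *
goto(-22,6,12.2,0)
# depth of scene view: points near the plate, in foot coords (x,z), white plate part above the stop
for n in ('top','scene'):
    p=bot.read_camera(n)
    T=np.linalg.inv(p['camera_from_world']); v,u=np.mgrid[:480,:640]; d=p['depth'].astype(float)
    P=np.stack([(u-p['cx'])/p['fx']*d,-(v-p['cy'])/p['fy']*d,-d,np.ones_like(d)],-1)@T.T
    D=P[...,:3]-F; X=D@EX*1e3;Y=D@EY*1e3;Z=D[...,2]*1e3
    for y0 in (-50,-35,35,50,58):
        s=(abs(Y-y0)<5)&(X>-60)&(X<70)&(Z>6)&(d>0); o=np.argsort(Z[s])[::-1]
        print(n,y0,[(int(a),int(b)) for a,b in zip(X[s][o],Z[s][o])][:40:3])
E
python3 tilt.py
```

```text
t 8.3 here [-22.4   6.   11.8] ang 0.1 force [-0.1 -0.4 -0.5] | delta [ 0.0004  0.     -0.0004] spin 0.1
top -50 [(-38, 356), (-35, 355), (-32, 351)]
top -35 [(-44, 381), (-41, 378), (-47, 378), (-39, 376), (-46, 375), (-43, 374), (-36, 374), (-36, 373), (-41, 372), (-40, 371), (-36, 371), (-31, 370), (-32, 369), (-30, 368)]
top 35 [(-55, 494), (-59, 492), (-57, 490), (-54, 490), (-53, 489), (-48, 488), (-55, 487), (-49, 487), (-43, 486), (-58, 485), (-57, 485), (-47, 484), (-43, 483), (-48, 483)]
top 50 [(-59, 522), (-54, 519), (-55, 518), (-52, 518), (-58, 517), (-54, 515), (-56, 514), (-58, 513), (-52, 513), (-58, 512), (-59, 512), (-54, 511), (-46, 511), (-52, 510)]
top 58 [(-57, 535), (-58, 534), (-58, 533), (-54, 531), (-53, 530), (-59, 529), (-57, 528), (-53, 528), (-56, 527), (-52, 526), (-49, 526), (-57, 525), (-59, 525), (-59, 525)]
scene -50 [(-41, 360), (-40, 355), (-40, 353), (-38, 350), (-46, 347), (-39, 345), (-47, 341), (-36, 338), (-42, 336), (-46, 333), (-47, 330), (-46, 327), (-41, 319), (-46, 314)]
scene -35 [(-51, 386), (-50, 382), (-49, 379), (-51, 378), (-47, 375), (-49, 374), (-48, 373), (-47, 371), (-48, 370), (-46, 369), (-50, 368), (-53, 367), (-48, 366), (-52, 365)]
scene 35 [(-58, 337), (-55, 336), (-54, 335), (-55, 335), (-49, 334), (-43, 334), (-54, 334), (-50, 333), (-45, 333), (-47, 332), (-51, 332), (-55, 331), (-58, 331), (-52, 331)]
scene 50 [(-58, 352), (-54, 350), (-58, 349), (-53, 348), (-52, 347), (-53, 346), (-56, 346), (-58, 344), (-57, 344), (-48, 343), (-58, 343), (-51, 342), (-27, 337), (-41, 336)]
scene 58 [(-57, 365), (-55, 363), (-55, 361), (-56, 360), (-53, 359), (-54, 358), (-57, 357), (-57, 357), (-59, 356), (-57, 356), (-49, 355), (-54, 355), (-58, 354), (-56, 354)]
```

No seating force yet, so I'll creep on until it rises.

send_rows(deltas="0.001 0 0 0; 0.0015 0 0 0; 0.0015 0 0 0")

```text
t: 8.7
eef_pos: [0.499, -0.0982, 0.0118]
tool_rot: [0.0, 0.83, 0.557, -0.001]
contact_force: [-2.1, -4.9, 0.4]
gripper_width: 0.503
grasp_force: 2.5
```

send_rows(deltas="0.001 0 0 0; 0.0015 0 0 0; 0.0015 0 0 0")

```text
t: 9.0
eef_pos: [0.499, -0.0981, 0.0117]
tool_rot: [0.0, 0.831, 0.557, -0.001]
contact_force: [-1.8, -7.3, 2.6]
gripper_width: 0.507
grasp_force: 4.2
```

send_rows(deltas="0.001 0 0 0; 0.001 0 0 0; 0.001 0 0 0")

```text
t: 9.3
eef_pos: [0.499, -0.098, 0.0117]
tool_rot: [0.001, 0.831, 0.556, -0.002]
contact_force: [-2.5, -10.2, 1.6]
gripper_width: 0.501
grasp_force: 5.3
```

It seated at TCP −22 mm, exactly as predicted. I'll back off, rise and check that it stays.

send_rows(deltas="-0.005 0 0 0; -0.015 0 0 0; -0.04 0 0 0; -0.07 0 -0.01 0; -0.09 0 -0.05 0")

```text
t: 9.8
eef_pos: [0.463, -0.1788, 0.0595]
tool_rot: [-0.003, 0.83, 0.557, -0.002]
contact_force: [0.4, -0.4, 0.5]
gripper_width: 0.502
grasp_force: 0.0
```

send_rows(deltas="0 0 -0.04 0; -0.01 0 -0.08 0; -0.01 0 -0.11 0; -0.01 0 -0.11 0")

```text
t: 10.2
eef_pos: [0.4653, -0.1883, 0.1761]
tool_rot: [0.003, 0.83, 0.557, 0.003]
contact_force: [0.7, 0.9, -1.3]
gripper_width: 0.502
grasp_force: 0.0
```

```bash
python3 - <<'E'
from h import *
goto(110,4,185,0)
q=bot.read_camera('wrist');p=bot.read_camera('scene'); save('s5',np.hstack([cv2.resize(p['img'][190:340,220:420],(400,300)),cv2.resize(q['img'],(400,300))]))
T=np.linalg.inv(p['camera_from_world']); v,u=np.mgrid[:480,:640]; d=p['depth'].astype(float)
P=np.stack([(u-p['cx'])/p['fx']*d,-(v-p['cy'])/p['fy']*d,-d,np.ones_like(d)],-1)@T.T
D=P[...,:3]-F; X=D@EX*1e3;Y=D@EY*1e3;Z=D[...,2]*1e3
for y0 in (-40,-20,0,20,40):
    s=(abs(Y-y0)<6)&(X>-40)&(X<60)&(Z>8)&(Z<100)&(d>0)
    f=np.polyfit(Z[s],X[s],1); print(y0,s.sum(),'lean',90-np.degrees(np.arctan(f[0])),'x at mat',f[0]*4+f[1],'ztop',Z[s].max())
s=(X>-40)&(X<60)&(Z>60)&(Z<100)&(abs(Y)<120)&(d>0);print('Y range',np.percentile(Y[s],[1,99]))
E
```

```text
t 10.2 here [-118.3    3.   176.1] ang 0.0 force [ 0.7  0.9 -1.3] | delta [ 0.2283 -0.0007 -0.0087] spin 0.0
-40 274 lean 64.02804479636396 x at mat -15.223970128137246 ztop 82.87419556243714
-20 272 lean 64.76802804283238 x at mat -14.16655748047237 ztop 83.29450753545498
0 287 lean 64.65733206986636 x at mat -14.39592889269804 ztop 85.31403016392969
20 290 lean 64.67877381585163 x at mat -14.797178076807638 ztop 83.56458169355352
40 303 lean 66.40380974853231 x at mat -12.74643244560054 ztop 83.55519068124417
Y range [-47.15194459  61.06045704]
```

View pics/s5.png

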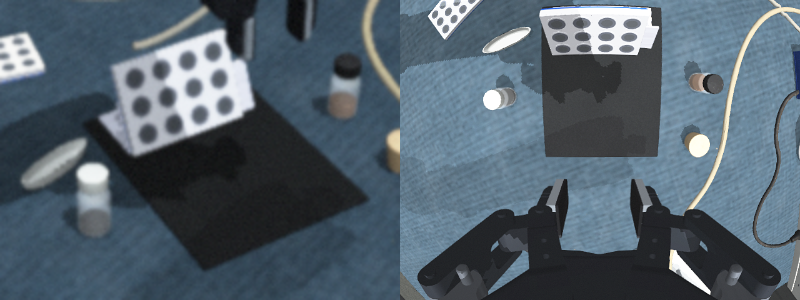

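It leans at 65° along its whole width, with its lower edge at the foot (white face meets the mat at −14 mm) and its y range inside the stop. Next I'll go over it at height and come down behind.

send_rows(deltas="0.045 -0.004 -0.005 0; 0.09 -0.004 -0.005 0; 0.135 -0.004 -0.005 0; 0.18 -0.004 -0.005 0; 0.195 -0.004 -0.005 0")

```text
t: 10.8
eef_pos: [0.533, 0.0006, 0.1754]
tool_rot: [-0.002, 0.828, 0.56, 0.0]
contact_force: [-0.3, 0.2, 1.0]
gripper_width: 0.505
grasp_force: 0.0
```

send_rows(deltas="0 0 0 0; 0 0 0.04 0; 0 0 0.08 0; 0 0 0.10 0; 0 0 0.10 0")

```text
t: 11.3
eef_pos: [0.5289, -0.0077, 0.0731]
tool_rot: [-0.002, 0.831, 0.557, -0.004]
contact_force: [-0.3, -0.0, -1.0]
gripper_width: 0.5
grasp_force: 0.0
```

```bash
python3 -c "
from h import *
goto(60,7,66,0)"
```

```text
t 11.3 here [72.9 12.7 73.1] ang -0.0 force [-0.3 -0.  -1. ] | delta [-0.0129  0.0057  0.0071] spin -0.0
```

send_rows(deltas="0 0.003 0.004 0; -0.005 0.0055 0.006 0; -0.012 0.0055 0.006 0; -0.018 0.0055 0.006 0; -0.022 0.0055 0.006 0")

```text
t: 11.8
eef_pos: [0.5293, -0.029, 0.0714]
tool_rot: [0.0, 0.831, 0.557, 0.0]
contact_force: [-0.3, -0.8, 0.5]
gripper_width: 0.5
grasp_force: 0.0
```

```bash
python3 -c "
from h import *
goto(10,7,67,0)
q=bot.read_camera('wrist');p=bot.read_camera('scene'); save('s6',np.hstack([cv2.resize(p['img'][190:340,220:420],(400,300)),cv2.resize(q['img'],(400,300))]))"
```

```text
t 11.8 here [53.4  4.3 71.4] ang -0.0 force [-0.3 -0.8  0.5] | delta [-0.0434 -0.0028  0.0044] spin -0.0
```

View pics/s6.png

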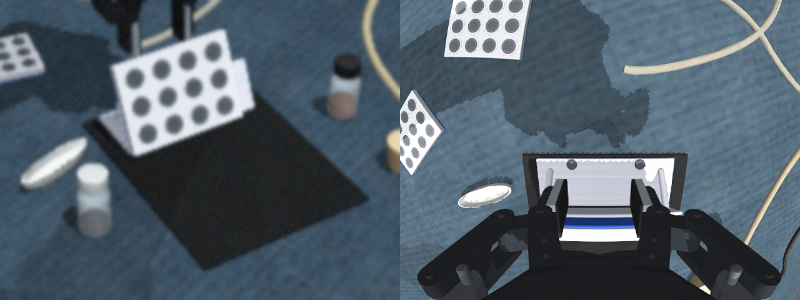

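Both fingertips are behind the blue upper edge and clear of the stop. I'll push it back over slowly.

send_rows(deltas="-0.003 -0.002 0.004 0; -0.006 -0.002 0.004 0; -0.009 -0.002 0.004 0; -0.013 -0.002 0.004 0; -0.017 -0.002 0.004 0")

```text
t: 12.4
eef_pos: [0.5211, -0.043, 0.0668]
tool_rot: [0.0, 0.83, 0.558, 0.0]
contact_force: [0.3, 0.0, 0.6]
gripper_width: 0.501
grasp_force: 0.1
```

send_rows(deltas="-0.003 0 0 0; -0.006 0 0 0; -0.009 0 0 0; -0.012 0 0 0; -0.015 0 0 0")

```text
t: 12.9
eef_pos: [0.5153, -0.0569, 0.0668]
tool_rot: [0.0, 0.83, 0.557, -0.0]
contact_force: [0.5, 0.7, 0.8]
gripper_width: 0.503
grasp_force: 0.0
```

```bash
python3 -c "
from h import *
goto(10,7,67,0)
q=bot.read_camera('wrist');p=bot.read_camera('scene'); save('s7',np.hstack([cv2.resize(p['img'][190:340,220:420],(400,300)),cv2.resize(q['img'],(400,300))]))"
```

```text
t 12.9 here [22.2  6.6 66.8] ang 0.1 force [0.5 0.7 0.8] | delta [-0.0122 -0.0004 -0.0002] spin 0.1
```

View pics/s7.png

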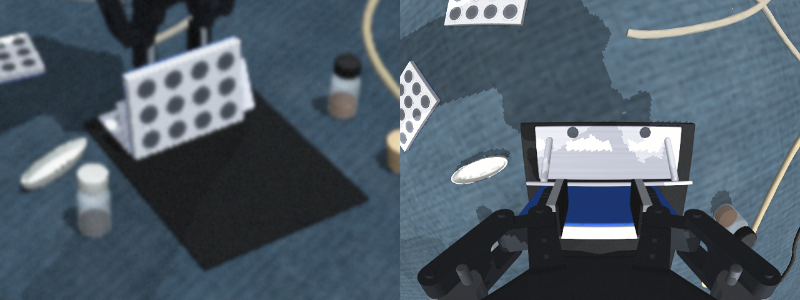

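The plate is nearly upright with its lower edge still at the foot. I'll keep pushing.

send_rows(deltas="-0.003 0 0 0; -0.006 0 0 0; -0.009 0 0 0; -0.012 0 0 0; -0.015 0 0 0")

```text
t: 13.5
eef_pos: [0.5096, -0.0709, 0.0668]
tool_rot: [0.0, 0.83, 0.557, -0.0]
contact_force: [-0.6, -1.1, 0.2]
gripper_width: 0.498
grasp_force: 0.0
```

send_rows(deltas="-0.002 0 0 0; -0.004 0 0 0; -0.006 0 0 0; -0.008 0 0 0; -0.01 0 0 0")

```text
t: 14.0
eef_pos: [0.5059, -0.08, 0.0668]
tool_rot: [0.0, 0.83, 0.557, 0.0]
contact_force: [-0.7, 1.0, -0.4]
gripper_width: 0.502
grasp_force: 0.0
```

```bash
cat > chk.py <<'E'
from h import *
goto(10,7,67,0)
p=bot.read_camera('scene')
T=np.linalg.inv(p['camera_from_world']); v,u=np.mgrid[:480,:640]; d=p['depth'].astype(float)
P=np.stack([(u-p['cx'])/p['fx']*d,-(v-p['cy'])/p['fy']*d,-d,np.ones_like(d)],-1)@T.T
D=P[...,:3]-F; X=D@EX*1e3;Y=D@EY*1e3;Z=D[...,2]*1e3
for y0 in (-40,-20,0,20,40,58):
    s=(abs(Y-y0)<6)&(X>-120)&(X<60)&(Z>9)&(Z<100)&(d>0)
    print(y0,s.sum(),'X',np.percentile(X[s],[2,25,50,75,98]).round(),'Z',np.percentile(Z[s],[2,25,50,75,98]).round())
g=p['img'].astype(int); s=(X>-110)&(X<-2)&(Z>9)&(Z<24)&(abs(Y)<70)&(d>0); print('rgb',np.median(g[s],axis=0),s.sum())
if s.sum()>300: print(cv2.minAreaRect(np.c_[X[s],Y[s]].astype(np.float32)))
E
python3 chk.py
```

```text
t 14.0 here [-2.6  6.6 66.8] ang 0.1 force [-0.7  1.  -0.4] | delta [ 0.0126 -0.0004 -0.0002] spin 0.1
-40 337 X [-96. -72. -41.   5.  16.] Z [11. 16. 18. 20. 40.]
-20 574 X [-95. -53. -13.   4.  18.] Z [11. 17. 22. 73. 99.]
0 385 X [-96. -70. -34.   7.  19.] Z [10. 16. 18. 22. 46.]
20 369 X [-96. -72. -39.   6.  17.] Z [10. 17. 18. 20. 42.]
40 491 X [-95. -60. -11.   5.  18.] Z [11. 17. 19. 42. 96.]
58 416 X [-95. -69. -36.   8.  41.] Z [ 9. 14. 17. 20. 46.]
rgb [ 43.  96. 228.] 2257
((-50.429141998291016, 6.333076477050781), (111.6002197265625, 96.64244079589844), 89.86866760253906)
```

It has fallen over, blue side up. I'll lift the arm away and verify.

send_rows(deltas="0 0 -0.03 0; 0 0 -0.08 0; 0 0 -0.13 0; -0.04 0 -0.17 0; -0.09 0 -0.17 0")

```text
t: 14.55
eef_pos: [0.4775, -0.1573, 0.2418]
tool_rot: [0.003, 0.828, 0.56, 0.004]
contact_force: [1.3, -0.6, 0.4]
gripper_width: 0.501
grasp_force: 0.0
```

send_rows(deltas="-0.05 0 0 0; -0.1 0 0 0; -0.15 0 0 0; -0.19 0 0 0; -0.19 0 0 0")

```text
t: 15.05
eef_pos: [0.3981, -0.3405, 0.2363]
tool_rot: [0.001, 0.833, 0.553, -0.001]
contact_force: [-0.6, 0.9, -0.5]
gripper_width: 0.501
grasp_force: 0.0
```

```bash
sed -i "s/read_camera('scene')/read_camera('top')/" chk.py; cat >> chk.py <<'E'
f=np.linalg.lstsq(np.c_[X[s],Y[s],np.ones(s.sum())],Z[s],rcond=None)[0]; print('plane tilt deg',np.degrees(np.arctan(f[:2])),'z mid',f@[-53,6,1])
for n in ['vial_white','vial_black','stopper','boat']: print(n,[np.round(r['xyz'],3) for r in bot.landmark_of(p,n)][:1])
E
python3 chk.py
```

```text
t 15.05 here [-284.6    7.4  236.3] ang -0.5 force [-0.6  0.9 -0.5] | delta [ 0.295  -0.0021  0.1685] spin -0.5
-40 362 X [-92. -66. -38.   5.  44.] Z [ 9. 15. 16. 18. 45.]
-20 402 X [-92. -67. -40.   5.  42.] Z [ 9. 15. 17. 18. 45.]
0 406 X [-93. -67. -40.   3.  45.] Z [10. 15. 16. 18. 46.]
20 416 X [-92. -67. -40.   4.  48.] Z [ 9. 15. 17. 18. 46.]
40 412 X [-92. -68. -41.   3.  48.] Z [10. 15. 16. 18. 46.]
58 445 X [-93. -66. -37.   7.  44.] Z [10. 15. 17. 19. 45.]
rgb [ 85. 150. 229.] 2731
((-60.98448181152344, -2.5088119506835938), (92.25402069091797, 135.07412719726562), 0.15396392345428467)
plane tilt deg [ 0.09237536 -0.01212762] z mid 16.196422327225633
vial_white [array([ 0.371, -0.096, -0.002])]
vial_black [array([ 0.62 , -0.172, -0.004])]
stopper [array([ 0.589, -0.248, -0.   ])]
boat [array([ 0.402, -0.013,  0.002])]
```

The plate lies flat (tilt under 0.1°, top at 16 mm), blue side up on the mat, and the vials, stopper and boat have not moved. I'm handing in.

```bash
python3 -c "
from station import bot
print(bot.hand_in())"
```

```text
the job is handed in; nothing more can be done
None
```

The spot plate now lies flat and wells-down on the mat: pushed up the stop, left leaning there on its own, then tipped over from behind, never gripped, with the vials, stopper and boat unmoved; handed in after about 15 s of the 51 s allowed.

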